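# Turn a tray of washed knobs face up

### The arm

A 7-joint arm with a two-finger parallel gripper is mounted at the origin on the work surface. World frame = base frame: x ahead of the robot, y to its left, z up, the work surface at z = 0. Lengths are in mm, angles in rad, forces in N, time in s.
With the tool pointing down it reaches from about 400 to 900 mm from the base axis. Payload 5.6 kg.
Tool frame: the origin (TCP) lies between the finger pads; the fingertips stand 8 mm ahead of it and the grasp point (between the pads) lies 11 mm behind it; z points along the fingers, y is the line along which they close (so a half turn about z gives the same grasp; the last joint's range is limited). The gripper opens to 92 mm and grips with 3 to 60 N. Pads are 20 mm wide; open, the fingers measure 128 mm over their backs; the gripper's body (75 mm by 189 mm) begins 69 mm behind the grasp point.
Start: joints at [-1.238, 0.468, -0.012, 1.603, 0.006, 1.071, -0.056], TCP at [238.601, 604.631, 222.592] pointing down, gripper open.
Joint ranges: [-2.53, 2.53], [-0.31, 2.02], [-1.57, 1.55], [0.28, 2.44], [-1.29, 4.43], [0.15, 1.84], [-2.92, 2.92]. Speed limits (rad/s): [2.57, 2.57, 3.14, 3.14, 3.14, 3.14, 3.14].

### API

Orientations are given as a rotation vector (axis times angle).
In Python, from plant import goto, move_straight, set_joints, move_gripper, pause, inverse_kinematics, get_state, read_camera, calibration, Unreachable, close_job gives the robot as it stands. Calls block until the motion is done:
- goto(position, orientation): joint-space move of the TCP to a pose.
- move_straight(position, v=150, rot=None): straight line of the TCP; rot=None keeps the orientation; v is the mean speed in mm/s.
- set_joints(angles): joint-space move.
- move_gripper(opening): opening from 0.0 (shut) to 1.0 (fully open); the grip force is fixed at half the most; returns when the fingers have stopped.
- pause(seconds).
- inverse_kinematics(position, orientation): joint angles nearest the present ones, or None.
- get_state(): the state.
- read_camera(name): name is "scene" or "side" or "wrist"; returns the picture (384x512x3 uint8, red, green, blue); there is no depth.
- calibration(name): a dict with "intrinsics" (3x3 intrinsics, pixels), "pose" (4x4, takes a point from camera to world coordinates). Camera axes: x right, y up, looking along -z (the intrinsics and any distortion apply to the point x, -y, -z); pixel columns grow to the right and rows downward; lengths in mm; the calibration is good to about 2 mm. The wrist camera is an equidistant fisheye: a pixel r from the principal point sees the ray r / f radians off the axis. A picture is of the moment at which its call begins: read the wrist's pose just before it. calibration takes no time and is no camera call; for the wrist camera it gives the pose at the moment of the call.
A pose or a line that the arm cannot do raises Unreachable and nothing moves.
- close_job(): hands the job in; it is judged then, once.
The state is a dict: "time_s": time; "joints": joint angles; "qvel": joint speeds; "joint_efforts": joint torques, N m; "position": TCP position; "eef_rot": TCP orientation; "contact_force": force on the tool from outside, world axes, zero at the start; "torque": the same for the moment, N m; "width": opening from 0.0 (shut) to 1.0 (fully open); "gripper_force": force on a finger pad.
Only numpy, scipy, OpenCV 4.12 (cv2) and the standard library are available. Lean on these libraries where they do the work, as an engineer would, in place of code of your own. Each camera call takes 0.05 s, during which the arm holds its last target. There are 200 camera calls.

### The job

The four knobs pulled off the washers have been washed and lie face down in the drip tray on the counter. Turn them all over in one go without touching the knobs: take the empty tray from the sloping draining stand, cap the full tray with it rim to rim, turn the two over together without dropping them or letting them topple, and lift off the tray that is then on top, so that the knobs lie face up in the other, which stands flat on the counter. Set the emptied tray down flat on the counter beside it, either way up, and leave the brush, the dosing cup and the screwdriver where they are.

Things in the scene. Friction and masses are not known exactly. Their poses are not given: they have to be found in the camera images.
- tray: The filled tray: white plastic drip tray, 60 mm along x, 66 mm along y, 18 mm high, walls 3 mm, about 90 g (60 to 130). Origin: centre of the underside; z points out of the open side. Inside, the floor is 8 mm above the underside (hollow skirt below); a 9 mm high cross divider makes four cells. It starts flat on the counter, x pointing away from the robot within about 20 degrees.
- cap: The empty tray, equal to the filled one: white plastic drip tray, 60 mm along x, 66 mm along y, 18 mm high, walls 3 mm, about 90 g (60 to 130). Origin: centre of the underside; z points out of the open side. It starts lying open side down on the draining stand, its y pointing up the slope, its x level across the stand.
- tray_rim (a point): Centre of the filled tray's flat rim, 18 mm along z from its origin. Capped, rim on rim with the 66 mm sides in line (either way round), the two trays make a closed pair 60 x 66 x 36 mm. Nothing latches them: a firm grip across the 60 mm, over the joint, holds both.
- cap_rim (a point): Centre of the empty tray's flat rim, 18 mm along z from its origin. The capped pair stands by itself on a 60 x 36 mm side, so it can be turned in two quarter turns with a new grasp between.
- stand: Fixed steel draining stand: slotted sheet 124 mm long, 130 mm wide, sloping 30 degrees. Origin on the counter below it; x level, the way the slope climbs; z up. Sheet top: 30 mm high at its low edge (x = -56 mm, towards the robot's right), 92 mm at the high edge. A lip 10 mm high, 60 mm wide at the low edge stops the tray, whose middle lies 37 mm up the slope, within 12 mm of the stand's middle line.
- knob0: One of four equal black knobs, 12 g, 16 mm high: a skirt 22 mm across, bevelled to 18 mm at the back, 5 mm thick, then a grip 17.5 mm across. Origin: centre of its back (under the skirt); z points from the back (steel socket) to the face (white pointer mark). It starts face down (z down) in a cell of the filled tray, standing 6 mm above its rim. Inside the capped pair it cannot turn over by itself.
- knob1: One of four equal black knobs, 12 g, 16 mm high: a skirt 22 mm across, bevelled to 18 mm at the back, 5 mm thick, then a grip 17.5 mm across. Origin: centre of its back (under the skirt); z points from the back (steel socket) to the face (white pointer mark). It starts face down (z down) in a cell of the filled tray, standing 6 mm above its rim. Inside the capped pair it cannot turn over by itself.
- knob2: One of four equal black knobs, 12 g, 16 mm high: a skirt 22 mm across, bevelled to 18 mm at the back, 5 mm thick, then a grip 17.5 mm across. Origin: centre of its back (under the skirt); z points from the back (steel socket) to the face (white pointer mark). It starts face down (z down) in a cell of the filled tray, standing 6 mm above its rim. Inside the capped pair it cannot turn over by itself.
- knob3: One of four equal black knobs, 12 g, 16 mm high: a skirt 22 mm across, bevelled to 18 mm at the back, 5 mm thick, then a grip 17.5 mm across. Origin: centre of its back (under the skirt); z points from the back (steel socket) to the face (white pointer mark). It starts face down (z down) in a cell of the filled tray, standing 6 mm above its rim. Inside the capped pair it cannot turn over by itself.
- brush: Bystander: a flat wooden-handled cleaning brush, 160 mm long along its x, lying on the counter; origin on its underside near the middle. Leave it alone.
- dosing_cup: Bystander: a grey plastic detergent dosing cup, 54 mm across, 45 mm high, open at the top; origin at the centre of its underside. Leave it alone.
- screwdriver: Bystander: a screwdriver, 170 mm long along its x, lying on the counter; origin on its underside near the middle. Leave it alone.
Not all that is in view belongs to the job. What is shaped like the cap but orange, pink or yellow is not meant.

How it is judged (in metres and radians):
On the way, in this order (a step that is already met when the one before it is completed fails the run):
1. the empty tray caps the full one, rim to rim (distance between tray_rim and cap_rim below 0.008 m and distance between tray and cap above 0.032 m and angle between the z axis of tray and the z axis of cap, either way round below 0.12 rad and angle between the x axis of tray and the x axis of cap, either way round below 0.15 rad), for 0.2 s.
2. the capped pair has been turned upside down, still rim to rim (distance between tray_rim and cap_rim below 0.012 m and distance between tray and cap above 0.032 m and angle between the z axis of tray and the z axis of cap, either way round below 0.12 rad and angle between the x axis of tray and the x axis of cap, either way round below 0.15 rad and angle between tray's own z axis and vertical above 3 rad), for 0.2 s.
At the end, for the whole second after the job is handed in: The tray that was empty stands flat on the counter, open side up (tilt under 0.08 rad), with all four knobs lying face up on its floor (tilt under 0.15 rad); the emptied tray lies flat on the counter, either way up, its middle more than 70 mm from the other's; all at rest (angle between cap's own z axis and vertical below 0.08 rad and height (world z) of cap below 0.005 m and ((angle between tray's own z axis and vertical below 0.08 rad and height (world z) of tray below 0.005 m) or (angle between tray's own z axis and vertical above 3.06 rad and height (world z) of tray below 0.023 m)) and horizontal distance between tray and cap above 0.07 m and linear speed of each of cap, tray, knob0, knob1, knob2, knob3 below 0.02 m/s and z of knob0 in the frame of cap between 0.0045 and 0.0125 m and x of knob0 in the frame of cap between -0.027 and 0.027 m and y of knob0 in the frame of cap between -0.03 and 0.03 m and angle between each of knob0, knob1, knob2, knob3's own z axis and vertical below 0.15 rad and z of knob1 in the frame of cap between 0.0045 and 0.0125 m and x of knob1 in the frame of cap between -0.027 and 0.027 m and y of knob1 in the frame of cap between -0.03 and 0.03 m and z of knob2 in the frame of cap between 0.0045 and 0.0125 m and x of knob2 in the frame of cap between -0.027 and 0.027 m and y of knob2 in the frame of cap between -0.03 and 0.03 m and z of knob3 in the frame of cap between 0.0045 and 0.0125 m and x of knob3 in the frame of cap between -0.027 and 0.027 m and y of knob3 in the frame of cap between -0.03 and 0.03 m); the robot touches nothing.
It fails at once if a knob is touched by the robot (contact force between any of the fingers, the arm and knob0 above 0.3 N or contact force between any of the fingers, the arm and knob1 above 0.3 N or contact force between any of the fingers, the arm and knob2 above 0.3 N or contact force between any of the fingers, the arm and knob3 above 0.3 N).
It fails at once if a tray topples (turns faster than 9 rad/s) (angular speed of any of tray, cap above 9 rad/s).
It fails at once if a tray is dropped (untouched by the fingers, it moves faster than 0.6 m/s) (contact force between the fingers and tray below 0.01 N and contact force between the fingers and cap below 0.01 N and linear speed of any of tray, cap above 0.6 m/s).
It fails at once if a bystander is pushed more than 20 mm (distance of any of brush, dosing_cup, screwdriver from where it was at the start of the episode above 0.02 m).
It also fails if it takes over 72 s, if anything falls off the work surface, if the arm or the gripper's body presses on something with over 40 N, if the wrist force passes 120 N, or if a joint passes its speed limit or range.

## Working session

There is one attempt and no reset: what is moved stays moved. The work goes in short steps, each a Python script; the robot and the scene stay as the last script left them, time stands still between calls to the robot, and variables do not carry over. Pictures are saved under pics/ and viewed, at most 12 in all, crops included, and the job is handed in when it is done.

```bash
ls; mkdir -p pics; python3 - <<'E'
from plant import *
import cv2, numpy as np
np.set_printoptions(precision=3,suppress=True)
ims=[]
for n in ("scene","side"):
    im=read_camera(n); cv2.imwrite(f"pics/{n}0.png",im[...,::-1]); c=calibration(n); print(n,c["intrinsics"],c["pose"],[k for k in c])
c=calibration("wrist");print(c["intrinsics"],c["pose"])
s=get_state();print(s)
E
```

```text
pics
scene [[381.086   0.    263.951]
 [  0.    381.086 188.96 ]
 [  0.      0.      1.   ]] [[  -0.399   -0.7      0.592 1191.976]
 [   0.917   -0.313    0.248  230.962]
 [   0.012    0.642    0.766  870.454]
 [   0.       0.       0.       1.   ]] ['intrinsics', 'pose']
side [[440.093   0.    266.677]
 [  0.    440.093 194.997]
 [  0.      0.      1.   ]] [[ -0.985   0.118  -0.124 429.612]
 [ -0.17   -0.579   0.798 827.744]
 [  0.023   0.807   0.59  693.747]
 [  0.      0.      0.      1.   ]] ['intrinsics', 'pose']
[[297.319   0.    250.89 ]
 [  0.    297.319 188.45 ]
 [  0.      0.      1.   ]] [[  0.367  -0.889  -0.272 161.821]
 [  0.93    0.351   0.109 635.24 ]
 [ -0.001  -0.293   0.956 382.636]
 [  0.      0.      0.      1.   ]]
{'time_s': 0.1, 'joints': array([-1.238,  0.468, -0.012,  1.604,  0.006,  1.071, -0.056]), 'qvel': array([-0.003, -0.002,  0.   , -0.001,  0.   , -0.001,  0.001]), 'joint_efforts': array([  0.001, -52.165,  -0.012, -24.437,  -0.057,   0.014,   0.   ]), 'position': array([238.434, 604.164, 221.767]), 'eef_rot': array([-0.587, -3.086,  0.002]), 'contact_force': array([0.298, 0.148, 0.292]), 'torque': array([-0.024,  0.008, -0.015]), 'gripper_force': 0.0, 'width': 1.000617333308183}
```

View pics/scene0.png

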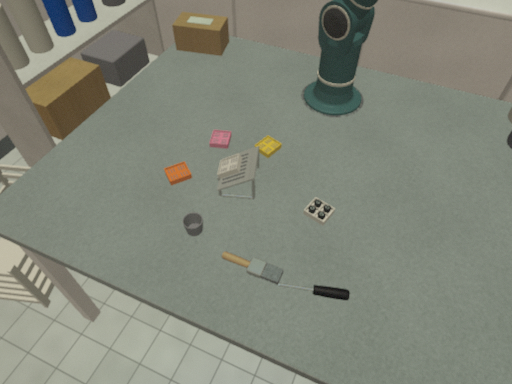

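View pics/side0.png

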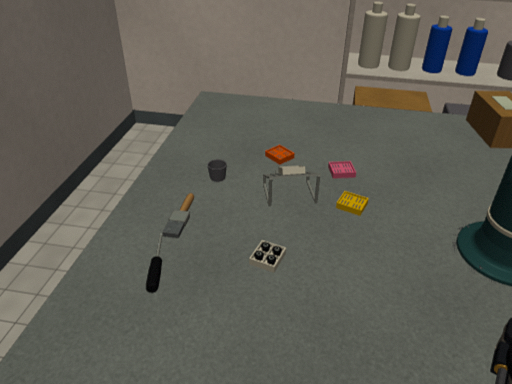

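```bash
cat > h.py <<'E'
from plant import *
import cv2, numpy as np
from scipy.spatial.transform import Rotation as Rn
np.set_printoptions(precision=3,suppress=True)
def rays(cal,px,fish=False):
    K=cal["intrinsics"];P=cal["pose"];u=(np.atleast_2d(px).astype(float)-[K[0,2],K[1,2]])/K[0,0]
    if fish:
        r=np.linalg.norm(u,axis=1,keepdims=True)+1e-9; d=np.c_[u/r*np.sin(r),np.cos(r)]
    else: d=np.c_[u,np.ones(len(u))]
    return P[:3,3],(d*[1,-1,-1])@P[:3,:3].T
def onto(cal,px,p0,n=(0,0,1),fish=False):
    o,d=rays(cal,px,fish); p0=np.array(p0,float); n=np.array(n,float)
    return o+d*(((p0-o)@n)/(d@n))[:,None]
def rot(d,c):   # tool z along d, closing axis y along c (perpendicular)
    d=np.array(d,float)/np.linalg.norm(d); c=np.array(c,float)/np.linalg.norm(c)
    return Rn.from_matrix(np.c_[np.cross(c,d),c,d]).as_rotvec()
def snap(n,f):
    cal=calibration(n); im=read_camera(n); cv2.imwrite(f,im[...,::-1]); return cal,im
E
python3 - <<'E'
from h import *
sc,si=calibration("scene"),calibration("side")
T=onto(sc,[319,209],[0,0,18])[0]; C=onto(sc,[230,163],[0,0,64])[0]
print("tray",T,onto(si,[267,255],[0,0,18])[0],"cap",C,onto(si,[292,171],[0,0,64])[0])
for px in ([178,173],[221,138],[268,146],[193,225],[222,253],[282,273],[348,293]): print(px,onto(sc,px,[0,0,5])[0])
for s in (1,-1):
  for nm,p in (("tray",T),("cap",C)):
    for a in (-75,-60,-45,-30,0,30,45,60,75):
      t=np.radians(a); d=[0,np.sin(t),-np.cos(t)]
      print(s,nm,a,inverse_kinematics(p+[0,0,30],rot(d,[s,0,0])))
E
```

```text
tray [537.222 124.679  18.   ] [533.253 133.758  18.   ] cap [ 518.326 -160.664   64.   ] [ 515.172 -142.214   64.   ]
[178, 173] [ 571.964 -315.183    5.   ]
[221, 138] [ 378.361 -268.659    5.   ]
[268, 146] [ 349.384 -110.761    5.   ]
[193, 225] [ 720.382 -175.545    5.   ]
[222, 253] [766.1   -62.365   5.   ]
[282, 273] [756.117 101.253   5.   ]
[348, 293] [740.931 267.067   5.   ]
1 tray -75 [-1.104  1.187  0.56   1.573  0.431  1.407 -0.897]
1 tray -60 [-1.074  1.03   0.553  1.67   0.36   1.226 -0.842]
1 tray -45 [-1.024  0.882  0.551  1.767  0.267  1.044 -0.743]
1 tray -30 [-0.943  0.75   0.543  1.856  0.13   0.872 -0.577]
1 tray 0 [-0.616  0.575  0.418  1.983 -0.37   0.657  0.038]
1 tray 30 [-0.131  0.611  0.172  2.01  -0.953  0.796  0.789]
1 tray 45 [ 0.152  0.711 -0.03   1.977 -1.046  0.918  0.988]
1 tray 60 [ 0.373  0.861 -0.193  1.92  -1.065  1.048  1.112]
1 tray 75 [ 0.64   1.08  -0.464  1.837 -0.934  1.089  1.106]
1 cap -75 [-0.923  1.091  0.741  1.999  0.706  0.918 -0.963]
1 cap -60 [-0.822  0.874  0.69   2.048  0.703  0.813 -0.859]
1 cap -45 [-0.699  0.695  0.648  2.0
[... 797 characters left out ...]
23  0.889  0.862  2.552]
-1 tray 60 [ 0.054  0.858  0.21   1.942 -1.275  1.287 -1.9  ]
-1 tray 75 [ 0.284  1.003 -0.011  1.861 -1.23   1.385 -1.844]
-1 cap -75 [-0.349  0.897  0.006  1.963  1.168  1.408  1.841]
-1 cap -60 [-0.309  0.737  0.027  2.014  1.094  1.178  1.983]
-1 cap -45 [-0.245  0.6    0.065  2.043  0.959  0.954  2.195]
-1 cap -30 [-0.146  0.501  0.1    2.046  0.717  0.769  2.516]
-1 cap 0 [-0.66   0.945  1.34   2.017 -1.054  1.137 -1.976]
-1 cap 30 [-0.322  1.142  1.335  1.867 -1.278  1.759 -1.704]
-1 cap 45 [-0.003  0.944  0.883  1.767 -1.112  1.669 -1.782]
-1 cap 60 [ 0.213  0.995  0.658  1.667 -1.092  1.795 -1.79 ]
-1 cap 75 [ 0.549  1.037  0.211  1.557 -0.957  1.786 -1.911]
```

```bash
python3 - <<'E'
from h import *
import pickle
D=rot([0,0,-1],[1,0,0]); out=[]
for nm,p in (("tray",[535,128,150]),("cap",[517,-152,190])):
    goto(p,D); pause(0.3); cal,im=snap("wrist",f"pics/w_{nm}.png"); out.append((cal,im)); print(get_state()["time_s"],cal["pose"][:3,3])
pickle.dump(out,open("w.pkl","wb"))
cv2.imwrite("pics/m1.png",np.hstack([cv2.resize(o[1][...,::-1],(400,300)) for o in out]))
E
```

```text
2.4833 [535.707 212.025 310.901]
3.925 [517.976 -67.405 350.711]
```

View pics/m1.png

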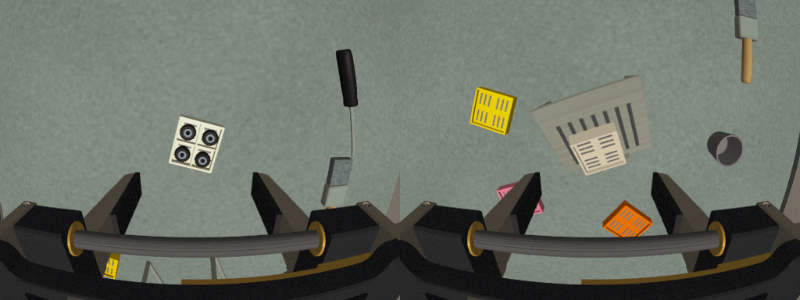

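The left half shows the full tray with its four black knobs at about (196,144). In the right half the candidates for the cap are white at (598,152) on the stand, yellow (494,110), orange (627,220) and pink (520,197). White on the slope fits the description. I'll confirm it with an enlarged crop of the masked contours.

```bash
cat > seg.py <<'E'
from h import *
def white(im,thr,roi):
    x0,y0,x1,y1=roi; hsv=cv2.cvtColor(im,cv2.COLOR_RGB2HSV); m=((hsv[...,2]>thr)&(hsv[...,1]<70)).astype(np.uint8)
    r=np.zeros_like(m); r[y0:y1,x0:x1]=m[y0:y1,x0:x1]
    r=cv2.morphologyEx(r,cv2.MORPH_OPEN,np.ones((2,2)))
    cs=cv2.findContours(r,cv2.RETR_EXTERNAL,cv2.CHAIN_APPROX_NONE)[0]
    return cv2.convexHull(max(cs,key=cv2.contourArea))[:,0]
E
python3 - <<'E'
from seg import *
import pickle
(c0,i0),(c1,i1)=pickle.load(open("w.pkl","rb"))
print("vals",i0[150,235],i0[155:160,218],"sheet",i1[140,200],"cap rows",i1[165:235:6,255])
h0=white(i0,170,(180,120,330,240)); h1=white(i1,190,(180,130,330,250))
P=onto(c0,h0,[0,0,18],fish=True); (c,sz,a)=cv2.minAreaRect(P[:,:2].astype(np.float32)); print("tray",c,sz,a)
P=onto(c1,h1,[0,0,64],fish=True); (c,sz,a)=cv2.minAreaRect(P[:,:2].astype(np.float32)); print("cap z64",c,sz,a)
o=[]
for im,hh in ((i0,h0),(i1,h1)):
    v=im[...,::-1].copy(); cv2.polylines(v,[hh.reshape(-1,1,2)],True,(0,0,255),1); o.append(cv2.resize(v[120:250,170:300],(400,400)))
cv2.imwrite("pics/crop1.png",np.hstack(o))
E
```

```text
vals [222 226 199] [[130 138 128]
 [131 141 130]
 [129 140 129]
 [127 139 128]
 [128 138 126]] sheet [142 141 125] cap rows [[172 161 141]
 [173 162 139]
 [119 113 108]
 [184 173 153]
 [210 197 171]
 [210 198 168]
 [210 197 168]
 [210 197 168]
 [209 196 169]
 [175 173 151]
 [127 136 125]
 [127 135 126]]
tray (536.2176513671875, 123.49520874023438) (66.32234954833984, 60.595306396484375) 75.37560272216797
cap z64 (521.8927001953125, -165.86647033691406) (61.928157806396484, 45.985557556152344) 18.281593322753906
```

View pics/crop1.png

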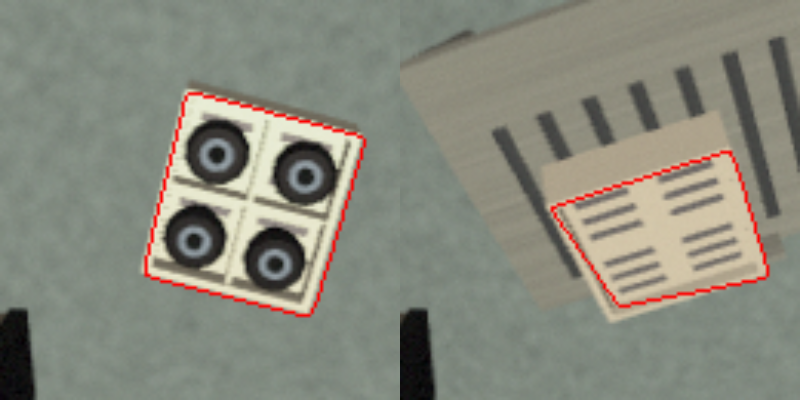

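The left crop outlines the tray. The right crop shows the white slotted underside of the cap on the stand, with corners at about (552,208), (731,152), (768,273) and (612,320). So the white one is the cap.

```bash
python3 - <<'E'
from h import *
import pickle
_,(c1,i1)=pickle.load(open("w.pkl","rb"))
q=np.array([[552-400,208],[731-400,152],[768-400,273],[612-400,320]])*130/400+[170,120]-.5
H=cv2.getPerspectiveTransform(np.float32([[0,0],[1,0],[1,1],[0,1]]),np.float32(q))
m=cv2.perspectiveTransform(np.float32([[[.5,.5]]]),H)[0]
C=onto(c1,m,[0,0,64.1],fish=True)[0]; yaw=np.radians(17.5)
for k in range(3):
    u=np.array([-np.sin(yaw),np.cos(yaw),0]); n=-.5*u+np.array([0,0,np.cos(np.pi/6)])
    P=onto(c1,q,C,n,fish=True); e=P[1]-P[0]+P[2]-P[3]; yaw=np.arctan2(e[1],e[0])
print("C",C,P.mean(0),"yaw",np.degrees(yaw),"sides",np.linalg.norm(P-np.roll(P,-1,0),axis=1),P[:,2])
E
```

```text
C [ 523.393 -165.795   64.1  ] [ 523.432 -165.986   63.989] yaw 18.07846838370521 sides [57.972 62.574 58.511 62.665] [79.643 79.643 48.357 48.311]
```

```bash
python3 - <<'E'
from h import *
C=np.array([523.4,-165.9,64.1]); yaw=np.radians(18.0)
u=np.array([-np.sin(yaw),np.cos(yaw),0]); n=-.5*u+np.array([0,0,np.cos(np.pi/6)]); c=[np.cos(yaw),np.sin(yaw),0]
R=rot(-n,c); g=C-7*n
goto(g+70*n,R); move_straight(g,v=100); s=get_state(); print("at",s["position"]-g,s["contact_force"])
move_gripper(0.0); s=get_state(); print(s["time_s"],s["width"],s["gripper_force"],s["contact_force"])
move_straight(g+50*n,v=80); s=get_state(); print(s["width"],s["gripper_force"])
T=np.array([536.2,123.5]); ty=np.radians(-14.6)
goto([T[0],T[1],110],rot([0,0,-1],[np.cos(ty),np.sin(ty),0])); pause(.2)
s=get_state(); print(s["time_s"],s["width"],s["position"],s["eef_rot"])
cal,im=snap("wrist","pics/w_hold.png"); import pickle; pickle.dump((cal,im,s["position"],s["eef_rot"]),open("hold.pkl","wb"))
cv2.imwrite("pics/w_hold_c.png",cv2.resize(im[100:340,90:410,::-1],(800,600)))
E
```

```text
at [ 0.438 -0.422  0.447] [-0.487  0.554  0.571]
6.0833 0.6495480422365226 29.99926596879959 [-0.408 -1.048  0.908]
0.6541217831472477 29.997091591358185
8.3417 0.6528305554524811 [536.578 121.966 109.867] [ 2.488  1.918 -0.001]
```

View pics/w_hold_c.png

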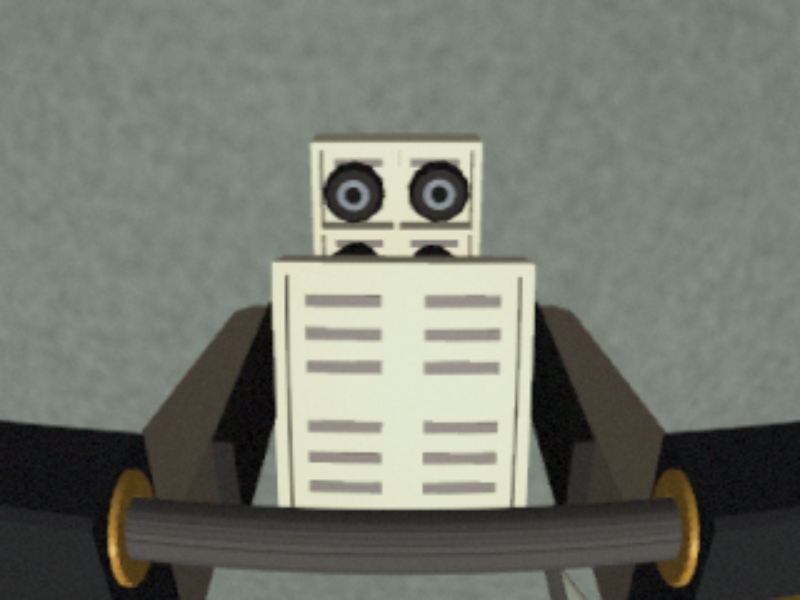

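```bash
python3 - <<'E'
from h import *
import pickle
cal,im,p,r=pickle.load(open("hold.pkl","rb")); M=Rn.from_rotvec(r).as_matrix()
f=lambda pts,z:(onto(cal,np.array(pts)/2.5+[90,100]-.5,[0,0,z],fish=True)-p)@M
print("cap far edge",f([[275,264],[533,264]],p[2]+7),"centre",f([[403,397]],p[2]+7))
print("tray far rim",f([[312,143],[481,143]],18))
E
```

```text
cap far edge [[ 26.86  -27.961  -7.011]
 [ 26.869  29.543  -7.016]] centre [[-6.94   0.562 -6.997]]
tray far rim [[ 35.076 -31.145  91.853]
 [ 35.042  27.529  91.848]]
```

```bash
python3 - <<'E'
from h import *
import pickle
cal,im,p,r=pickle.load(open("hold.pkl","rb")); M=Rn.from_rotvec(r).as_matrix()
t=p+M@np.array([8.0,-2.4,0]); t[2]=44; cmd=t.copy()
for k in range(3):
    move_straight(cmd,v=100); pause(.15); s=get_state(); e=t-s["position"]; print(e,s["eef_rot"],s["time_s"]); cmd=cmd+e
    if np.linalg.norm(e)<.5: break
cal,im=snap("wrist","pics/w_h2.png"); pickle.dump((cal,im,s["position"],s["eef_rot"],cmd),open("h2.pkl","wb"))
cv2.imwrite("pics/w_h2_c.png",cv2.resize(im[140:320,130:370,::-1],(800,600),interpolation=cv2.INTER_CUBIC))
E
```

```text
[-0.549 -0.087 -0.703] [2.485 1.921 0.002] 9.3583
[0.525 0.036 0.609] [-2.486 -1.921 -0.   ] 9.7583
[0.039 0.09  0.125] [-2.486 -1.921  0.   ] 10.1583
```

View pics/w_h2_c.png

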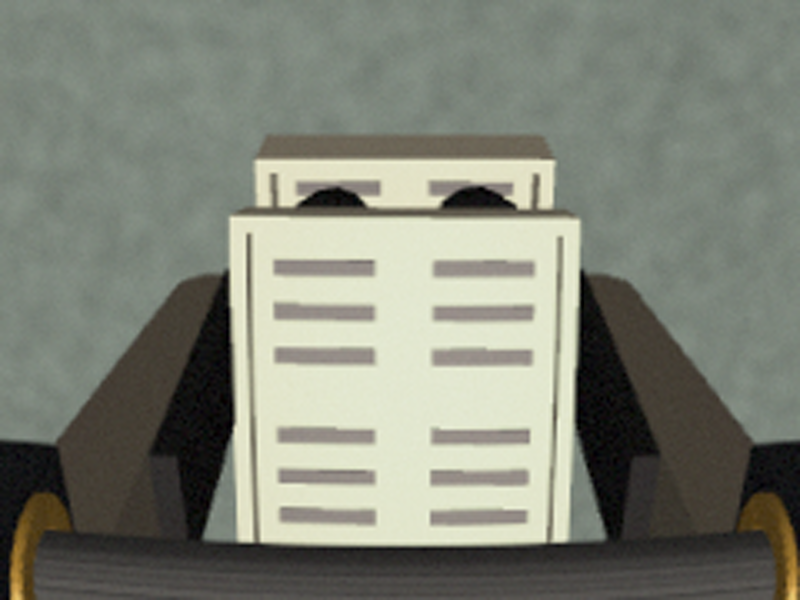

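```bash
python3 - <<'E'
from h import *
import pickle
cal,im,p,r,cmd=pickle.load(open("h2.pkl","rb")); M=Rn.from_rotvec(r).as_matrix()
f=lambda pts,z:(onto(cal,(np.array(pts)+.5)/(10/3)+[130,140]-.5,[0,0,z],fish=True)-p)@M
for dz in (7,4): print("cap",f([[231,217],[580,217]],p[2]+dz))
print("tray",f([[256,159],[553,159]],18), p,cmd)
E
```

```text
cap [[ 27.09  -28.282  -7.   ]
 [ 27.102  30.056  -7.003]]
cap [[ 25.984 -28.847  -4.   ]
 [ 25.997  30.628  -4.003]]
tray [[ 27.264 -28.749  25.874]
 [ 27.278  30.178  25.872]] [536.254 130.223  43.875] [536.307 130.352  44.031]
```

The cap sits straight over the tray, aligned within about 1 mm: cap edge row 217 at columns 231–580, tray rim row 159 at columns 256–553. I'll lower it.

```bash
python3 - <<'E'
from h import *
import pickle
cal,im,p,r,cmd=pickle.load(open("h2.pkl","rb")); M=Rn.from_rotvec(r).as_matrix()
b=cmd+M@np.array([.5,0,0]); f0=get_state()["contact_force"][2]
for z in [36,32]+list(np.arange(31,23,-1)):
    b[2]=z; move_straight(b,v=40); s=get_state(); print(z,s["position"][2],s["contact_force"][2]-f0)
    if s["contact_force"][2]-f0>4: break
pause(.2); move_gripper(1.0); s=get_state(); print(s["time_s"],s["position"])
b[2]=150; move_straight(b,v=150)
goto([b[0],b[1]-10,150],rot([0,0,-1],[np.cos(-.255),np.sin(-.255),0])); pause(.2)
cal,im=snap("wrist","pics/w_capd.png"); snap("side","pics/s_capd.png"); pickle.dump((cal,im),open("capd.pkl","wb"))
from seg import white
h=white(im,170,(150,100,350,270))
P=onto(cal,h,[0,0,36],fish=True); print(cv2.minAreaRect(P[:,:2].astype(np.float32)))
v=im[...,::-1].copy(); cv2.polylines(v,[h.reshape(-1,1,2)],True,(0,0,255),1)
S=cv2.imread("pics/s_capd.png"); cv2.imwrite("pics/m2.png",np.hstack([cv2.resize(v[100:260,150:310],(400,400)),cv2.resize(S[205:285,225:305],(400,400))]))
E
```

```text
36 35.53088481878369 -0.2805650136739408
32 31.727501376274724 0.07678705538292496
31 31.028504867371932 -0.153519833448577
30 30.2713331630821 3.886808979416085
29 29.755057312351827 9.669098071390145
12.3917 [536.4   130.874  28.927]
((535.46240234375, 119.3597412109375), (66.18721771240234, 60.27937698364258), 73.75215911865234)
```

View pics/m2.png

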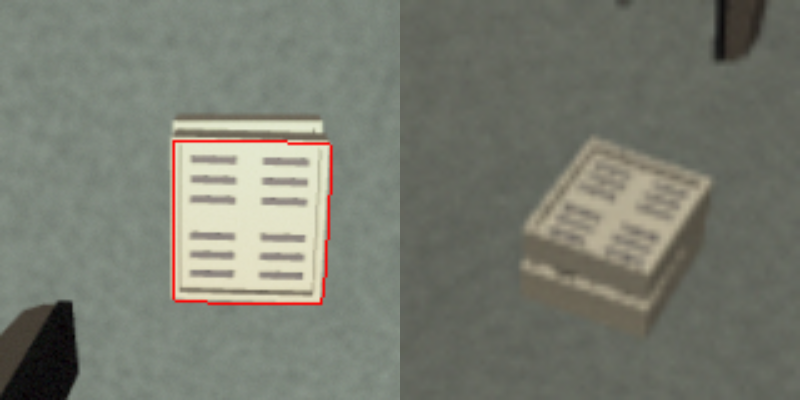

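The cap is seated but sits about 4 mm towards −y: a strip of tray rim shows at crop rows 115–130, above the cap edge at row 141. I'll square the pair by squeezing both trays across their 66 mm sides, over the joint.

```bash
python3 - <<'E'
from h import *
import pickle
from seg import white
ty=np.radians(-15.2); cx=np.array([np.cos(ty),np.sin(ty),0]); cy=np.array([-np.sin(ty),np.cos(ty),0]); dn=[0,0,-1]
m=np.array([536,121.5,0]); p=get_state()["position"]; q0=get_state()["joints"]
# choose sign with the smaller joint move
qs=[(np.abs(q-q0).max(),s) for s in (1,-1) if (q:=inverse_kinematics(m+[0,0,80],rot(dn,s*cy))) is not None]; print(qs); s=min(qs)[1]
goto(m+[0,0,80],rot(dn,s*cy)); move_straight(m+[0,0,14],v=100); move_gripper(0.0); st=get_state(); print(st["width"]*92,st["gripper_force"],st["position"],st["contact_force"])
pause(.2); move_gripper(1.0); move_straight(m+[0,0,90],v=150)
goto([m[0],m[1]-2,150],rot(dn,cx)); pause(.2)
cal,im=snap("wrist","pics/w_cap2.png"); snap("side","pics/s_cap2.png"); print(get_state()["time_s"])
h=white(im,170,(150,100,350,270))
P=onto(cal,h,[0,0,36],fish=True); print(cv2.minAreaRect(P[:,:2].astype(np.float32)))
v=im[...,::-1].copy()
S=cv2.imread("pics/s_cap2.png"); cv2.imwrite("pics/m3.png",np.hstack([cv2.resize(v[100:260,150:310],(400,400)),cv2.resize(S[205:285,225:305],(400,400))]))
E
```

```text
[(np.float64(1.3916525505587305), 1), (np.float64(1.2592331458034174), -1)]
65.81440275484175 30.000585615634918 [536.349 121.921  14.404] [0.472 1.536 2.372]
19.225
((535.4910888671875, 122.09909057617188), (65.71097564697266, 60.45829772949219), 74.77857208251953)
```

View pics/m3.png

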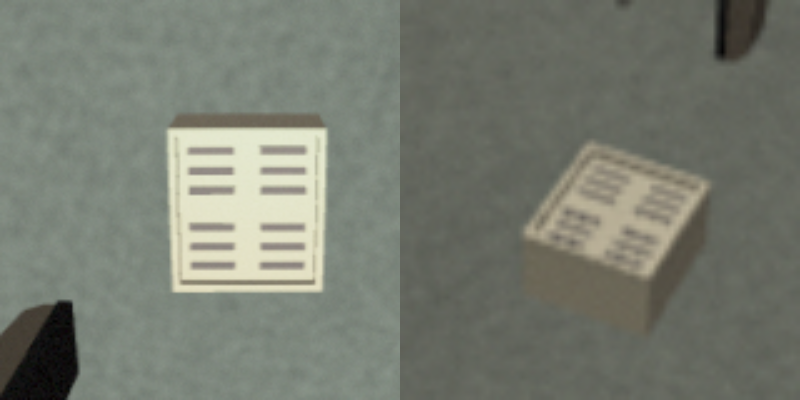

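```bash
cat > flip.py <<'E'
from h import *
def quarter(m,yaw,h0,h1,off=4.5,a0=-45,move=(0,0)):
    cx=np.array([np.cos(yaw),np.sin(yaw),0]); cy=np.array([-np.sin(yaw),np.cos(yaw),0]); z=np.array([0,0,1.])
    d=lambda a: np.sin(np.radians(a))*cy-np.cos(np.radians(a))*z
    R=lambda a: rot(d(a),cx)
    tcp=lambda c,a: np.asarray(c,float)+off*d(a)
    c0=np.array([m[0],m[1],h0]); up=c0+[0,0,110]; e=np.array([m[0]+move[0],m[1]+move[1],h1]); a1=a0+90
    for c,a in ((c0,a0),(up,a0),(e+[0,0,90],a1),(e,a1)): assert inverse_kinematics(tcp(c,a),R(a)) is not None
    goto(tcp(c0,a0)-90*d(a0),R(a0)); move_straight(tcp(c0,a0),v=100); pause(.1)
    s=get_state(); print("pre",s["position"]-tcp(c0,a0),s["contact_force"])
    move_gripper(0.0); s=get_state(); print("grip",s["width"]*92,s["gripper_force"],s["contact_force"])
    move_straight(tcp(up,a0),v=100); q=get_state(); print("up",q["width"]*92,q["time_s"])
    for a in (a0+30,a0+60,a1): goto(tcp(up,a),R(a))
    move_straight(tcp(e+[0,0,8],a1),v=120,rot=R(a1)); pause(.2); s=get_state(); f0=s["contact_force"][2]
    err=(tcp(e+[0,0,8],a1)-s["position"]); print("above",err,(Rn.from_rotvec(s["eef_rot"]).inv()*Rn.from_rotvec(R(a1))).magnitude(),s["width"]*92,s["time_s"])
    for k in np.arange(5,-7,-1.):
        move_straight(tcp(e+[0,0,k],a1)+err,v=25); s=get_state(); f=s["contact_force"][2]-f0
        if f>4: break
    print("down",k,f,s["position"]-tcp(e,a1)); pause(.2)
    move_gripper(1.0); p=get_state()["position"]; move_straight(p-100*d(a1),v=120); 
    return cx,cy
def look(m,yaw,h,name,z=170):
    cx=[np.cos(yaw),np.sin(yaw),0]
    goto([m[0],m[1],z],rot([0,0,-1],cx)); pause(.2)
    cal,im=snap("wrist",f"pics/w_{name}.png"); snap("side",f"pics/s_{name}.png"); print("t",get_state()["time_s"])
    from seg import white
    hh=white(im,150,(150,100,350,270)); P=onto(cal,hh,[0,0,h],fish=True); print(cv2.minAreaRect(P[:,:2].astype(np.float32)))
    S=cv2.imread(f"pics/s_{name}.png"); cv2.imwrite(f"pics/m_{name}.png",np.hstack([cv2.resize(im[80:280,130:330,::-1],(400,400)),cv2.resize(S[185:285,215:315],(400,400))]))
E
python3 - <<'E'
from flip import *
m=(535.6,122.1); y=np.radians(-15.2)
quarter(m,y,18,33); look(m,y,66,"q1")
E
```

```text
pre [0.459 0.753 0.302] [0.219 0.816 0.419]
grip 59.901367677903735 29.999972730875015 [-1.046  0.157  0.658]
up 60.05299760605606 22.8667
above [-0.444 -0.035 -0.717] 0.001593757297477403 59.95135594756293 25.775
down 0.0 7.9029574990282505 [-0.444  0.065  0.107]
t 30.7083
((536.6182861328125, 121.4405746459961), (35.32440948486328, 61.20123291015625), 74.72889709472656)
```

View pics/m_q1.png

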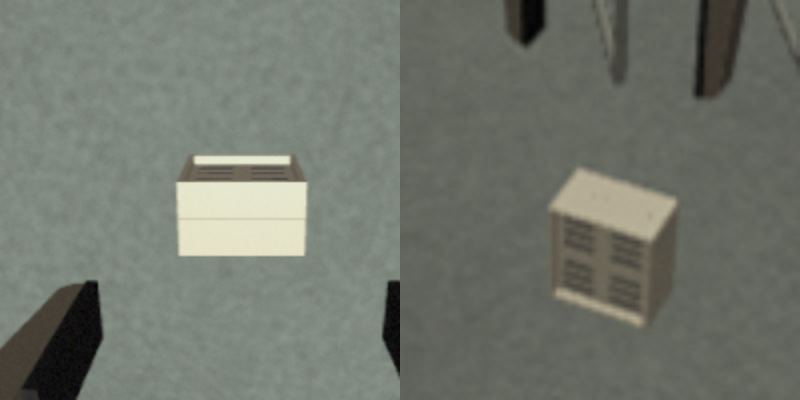

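The pair stands square on its side with the joint closed (joint line at row 218, left half). Next is the second quarter turn.

```bash
python3 - <<'E'
from flip import *
m=(536.3,121.6); y=np.radians(-15.2)
quarter(m,y,33,18); look(m,y,36,"q2")
E
```

```text
pre [0.408 0.799 0.315] [0.326 0.469 0.261]
grip 59.87697156831602 30.00011757016182 [0.247 0.449 0.815]
up 59.838779230040444 34.325
above [-0.383  0.102 -0.586] 0.00129447468678859 59.78760733711539 37.55
down 0.0 7.1887119459669995 [-0.32   0.205  0.056]
t 42.475
((537.4130249023438, 121.17317199707031), (65.50894927978516, 61.572425842285156), 74.73271942138672)
```

View pics/m_q2.png

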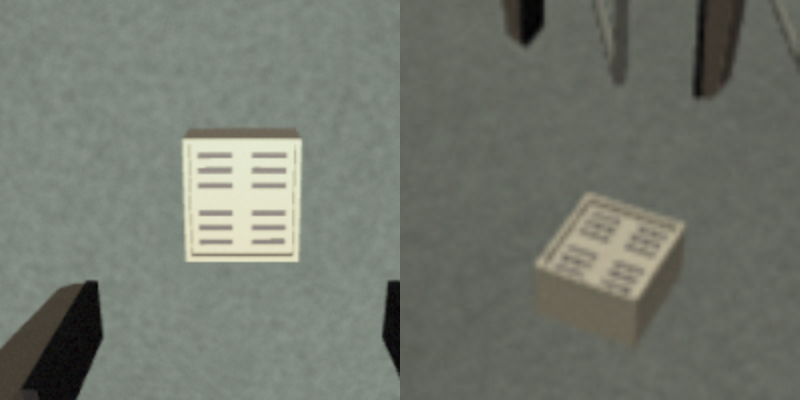

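The pair is flat, flush and inverted. Now I'll lift off the top tray, taking only its upper 15.5 mm, and set it down on the +y side.

```bash
python3 - <<'E'
from flip import *
y=np.radians(-15.2); R=rot([0,0,-1],[np.cos(y),np.sin(y),0])
m=np.array([536.8,121.3,28.5])
goto(m+[0,0,60],R); move_straight(m,v=80); pause(.15); s=get_state(); print(s["position"]-m)
move_gripper(0.0); s=get_state(); print(s["width"]*92,s["gripper_force"],s["contact_force"])
move_straight(m+[0,0,20],v=40); move_straight(m+[0,0,80],v=100); print(get_state()["width"]*92)
t=m+[30,125,0]; t[2]=10.5
assert inverse_kinematics(t,R) is not None
move_straight(t+[0,0,90],v=150); move_straight(t+[0,0,6],v=100); pause(.2); f0=get_state()["contact_force"][2]
for k in np.arange(3,-5,-1.):
    move_straight(t+[0,0,k],v=25); s=get_state(); f=s["contact_force"][2]-f0
    if f>3: break
print("down",k,f,s["position"]); pause(.1); move_gripper(1.0); move_straight(t+[0,0,140],v=150)
goto([550,180,240],R); pause(.2); cal,im=snap("wrist","pics/w_end.png"); snap("side","pics/s_end.png"); print(get_state()["time_s"])
S=cv2.imread("pics/s_end.png"); cv2.imwrite("pics/m_end.png",np.hstack([cv2.resize(im[60:260,130:330,::-1],(400,400)),cv2.resize(S[205:345,180:320],(400,400))]))
E
```

```text
[0.44  0.114 0.538]
59.940978825353895 30.00029146671295 [-0.539 -0.139  0.862]
59.62490373857145
down -1.0 7.654436484029934 [566.972 246.382  10.552]
52.05
```

View pics/m_end.png

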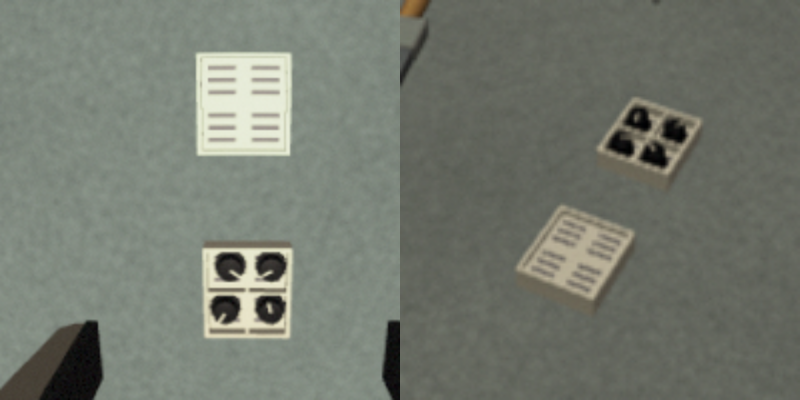

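The left half shows all four knobs face up, with white pointers, in the former cap at about (247,290). The emptied tray lies flat at (244,104), well clear of it. I'll hand the job in.

```bash
python3 -c "
from plant import *
print(close_job())"
```

```text
the job is handed in; nothing more can be done
None
```

The job is handed in at about 52 s of the 72 s allowed: the last pictures show all four knobs face up in the former cap tray, flat on the counter, with the emptied tray lying flat about 125 mm away; no verdict came back on hand-in.

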